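# Put the barista station in order

## Robot

A 6-joint arm with a two-finger parallel gripper is mounted at the origin on a cart in front of the work surface, level with it; the furniture and walls round the work are solid. World frame = base frame: x ahead of the robot, y to its left, z up, the work surface at z = 0. Lengths are in mm, angles in rad, forces in N, time in s.
With the tool pointing down it reaches from about 350 to 850 mm from the base axis. Payload 8.1 kg.
Tool frame: the origin (TCP) lies at the very end of the fingers, on their centre line; the grasp point (between the pads) lies grip_point_offset behind it (grip_point_offset is the distance from the TCP to the grasp point, in mm); z points along the fingers, y is the line along which they close (so a half turn about z gives the same grasp; the last joint's range is limited). The gripper opens to 93 mm and grips with 3 to 60 N. Pads are 15 mm wide; open, the fingers measure 128 mm over their backs; the gripper's body (75 mm by 188 mm) begins 65 mm behind the grasp point.
Start: joints at [1.17, 0.13, 1.488, -0, 1.523, -0.085], TCP at [186.325, 570.341, 218.635] pointing down, gripper open.
Joint ranges: [-2.96, 2.96], [-0.89, 2.26], [0.02, 2.5], [-1.34, 4.48], [0, 2.73], [-2.66, 2.66]. Speed limits (rad/s): [2.39, 2.39, 2.79, 3.14, 3.14, 3.14].

## Interface

Orientations are given as a unit quaternion [w, x, y, z].
In Python, from workcell import * gives the robot as it stands. The module is installed in compiled form; this text tells all that it offers.
- The arm moves only by the shell command python3 -m creep 'ROWS' [FORCE]. ROWS is JSON, a list of rows, each a list of 7 numbers: the opening, from 0 (shut) to 1 (fully open), then the shift along the tool's x, y, z in mm, then the turn, a rotation vector about the tool's x, y, z in rad. In form: [[jaw, tx, ty, tz, rx, ry, rz], ...]. A call has 1 to 5 rows; each row shifts and turns the commanded pose from where the row before left it, along the tool's axes as they then stand; what a row does not reach is not made up. A row lasts 1/10 s, in which the tool goes at most 50 mm and 8.59 degrees, less where a joint would pass 70% of its speed; a pose out of reach is approached as far as the arm can. A call with a gripper value outside its range is refused whole. The fingers move at their own pace and stop on an object; FORCE is the grip in N (left out, the last holds). Time passes only in rows, so rows that do not move let the fingers close. It gives the time, the measured TCP pose, the force, the opening and the grip force at its end, in the units of the state.
- read_state(): the state, without advancing time (a new reading comes with each control period).
- grab_frame(name): name is "scene" or "top"; returns (picture, depth): 420x560x3 uint8, red, green, blue; 420x560 float32, mm along the optical axis (not along the pixel's ray), 0 where there is no reading.
- calibration(name): a dict with "K" (3x3 intrinsics, pixels), "R" (3x3) and "t" (3): a world point X has camera coordinates R X + t. Camera axes: x right, y down, z forward; pixel columns grow to the right and rows downward; lengths in mm; the calibration is good to about 2 mm. A picture is of the moment at which its call begins. calibration takes no time and is no camera call.
- job_done(): hands the job in; it is judged then, once.
The state is a dict: "time_s": time; "q": joint angles; "dq": joint speeds; "joint_torque": joint torques, N m; "tool_pos": TCP position; "orientation": TCP orientation; "wrist_force": force on the tool from outside, world axes, zero at the start; "ft_torque": the same for the moment, N m; "width": finger opening in mm; "finger_force": force on a finger pad.
Only numpy, scipy, OpenCV 4.12 (cv2) and the standard library are available. Lean on these libraries where they do the work, as an engineer would, in place of code of your own. Each camera call takes 0.05 s, during which the arm holds its last target. There are 200 camera calls.

## Task

Put the four loose things of the coffee station back in the rests that match them: the steel-capped shaker of brown powder upright in the brown wooden dish, the red-capped jar upright in the red dish, the tamper on its foot in the black rubber seat, and the cup upright on the white saucer. Each must sit flat inside the rim of its own rest and be let go, at rest. Do not move the call bell or the pink tub.

Things in the scene. Friction and masses are not known exactly. Their poses are not given: they have to be found in the camera images.
- shaker: loose glass shaker with a grey steel cap and brown powder in it, upright, about 42 mm across and 94 mm tall (glass to 74 mm, cap above), about 0.14 kg. Origin: centre of its underside; z up.
- spice_jar: loose spice jar with a bright red cap and a red and brown label, upright, 45 mm across and 106 mm tall, about 0.11 kg. Origin: centre of its underside; z up.
- tamper: loose coffee tamper, about 0.38 kg, standing on its round steel foot, 58 mm across and up to 26 mm high; above it a dark wooden handle, upright on the centre line, at most 30 mm thick, top at 90 mm. Origin: centre of its underside; z up.
- cup_foot (a point): point on the axis of the loose plain cream cup, at its underside; z up. The cup's bowl is round about this point: 42 mm wide at the foot, 59 mm at the rim, rim at 55 mm, wall about 3 mm. Its handle points along this frame's -y and reaches 54 mm from the axis; gripping across the bowl along this frame's x keeps clear of it. About 0.13 kg.
- brown_dish: round shallow dish, dark brown wood, fixed to the counter; 72 mm across, rim 10 mm high, inside: flat floor at 4 mm and 64 mm wide. Origin: centre of the underside, on the counter; z up.
- red_dish: round shallow dish, bright red plastic, fixed to the counter; 72 mm across, rim 10 mm high, inside: flat floor at 4 mm and 64 mm wide. Origin: centre of the underside, on the counter; z up.
- tamper_seat: round black rubber tamper seat, fixed to the counter; 88 mm across, rim 12 mm high, inside: flat floor at 4 mm and 76 mm wide. Origin: centre of the underside, on the counter; z up.
- saucer: round white saucer, fixed to the counter; flared, 100 mm across at its 12 mm high rim, flat floor at 4 mm and about 65 mm wide. Origin: centre of the underside, on the counter; z up.
- bell: loose call bell, pale steel dome on a black base, 76 mm across, 56 mm tall; a bystander to be left alone. Origin: centre of its underside. Behind it the espresso machine fills the left of the counter (y over 0.26, x over 0.46, 0.49 m tall; a handle sticks out to y = 0.19 at x = 0.67, z = 0.27): keep hand and arm clear of it, also when first moving in from the left.
- tub_1: loose pink tub, 72 mm across, 71 mm tall, at the back; a bystander to be left alone. Origin: centre of its underside. Beside it stands a clear cake box, fixed, 0.24 m tall, nearest corner at x = 0.72, y = -0.18.
There are look-alikes about, which are no part of the job. There is more than one size of the spice_jar; the job needs the smaller.

How it is judged:
By the outcome, as a careful person would: the job done as asked, in the order asked, and still so for the second after the job is handed in, with the robot touching nothing.
It also fails if it takes over 112 s, if anything falls off the work surface, if the arm or the gripper's body presses on something with over 40 N, if the wrist force passes 120 N, or if a joint passes its speed limit or range.

## Working session

There is one attempt and no reset: what is moved stays moved. The work goes in short steps, Python scripts to look and compute and a shell command to move; the robot and the scene stay as the last step left them, time stands still between calls to the robot, and variables do not carry over. Pictures are saved under pics/ and viewed, at most 16 in all, crops included, and the job is handed in when it is done.

```bash
mkdir -p pics; cat > h.py <<'E'
from workcell import *
import numpy as np, cv2
def save(n,img): cv2.imwrite('pics/'+n+'.png',cv2.cvtColor(img,cv2.COLOR_RGB2BGR))
def ray(cam,u,v,z):
    c=calibration(cam);K,R,t=[np.array(c[k],float) for k in 'KRt']
    o=-R.T@t; d=R.T@np.linalg.inv(K)@np.array([u,v,1.0]); return o+d*(z-o[2])/d[2]
def cloud(cam,D):
    c=calibration(cam);K,R,t=[np.array(c[k],float) for k in 'KRt']
    v,u=np.indices(D.shape); P=np.stack([(u-K[0,2])/K[0,0]*D,(v-K[1,2])/K[1,1]*D,D],-1)
    return (P-t.reshape(3))@R
E
python3 - <<'E'
from h import *
for n in('top','scene'):
    p,d=grab_frame(n); np.savez('pics/'+n+'0.npz',p=p,d=d); save(n+'0',p)
    c=calibration(n);R=np.array(c['R']);print(n,np.array(c['K']).round(1).tolist(),(-R.T@np.array(c['t']).ravel()).round(),R.round(2).tolist())
print(read_state())
E
```

```text
top [[502.9, 0.0, 283.0], [0.0, 502.9, 211.6], [0.0, 0.0, 1.0]] [ 474.  -21. 1162.] [[-0.02, -1.0, -0.0], [-1.0, 0.02, -0.09], [0.09, 0.0, -1.0]]
scene [[451.2, 0.0, 281.2], [0.0, 451.2, 204.2], [0.0, 0.0, 1.0]] [-112. -620.  624.] [[0.68, -0.74, 0.01], [-0.38, -0.36, -0.85], [0.63, 0.57, -0.52]]
{'time_s': 0.1, 'q': array([ 1.16958913e+00,  1.31046294e-01,  1.48917108e+00, -2.91879182e-05,
        1.52300106e+00, -8.53785372e-02]), 'dq': array([ 0.00099959, -0.00169671, -0.00165709,  0.00116132,  0.00196216,
       -0.00047888]), 'joint_torque': array([ 1.20095527e-03, -5.61344647e+01, -4.93092728e+01,  7.69899879e-02,
        2.94227642e-02, -9.80375717e-05]), 'tool_pos': array([186.13883989, 569.85791568, 217.71546468]), 'orientation': array([-1.81678334e-04,  1.57258080e-01,  9.87557206e-01, -7.92464795e-04]), 'wrist_force': array([ 0.58142976, -0.65653295,  0.44259091]), 'ft_torque': array([-0.03049071,  0.07202641, -0.00055746]), 'finger_force': 0.0, 'width': 93.01096814861815}
```

View pics/top0.png

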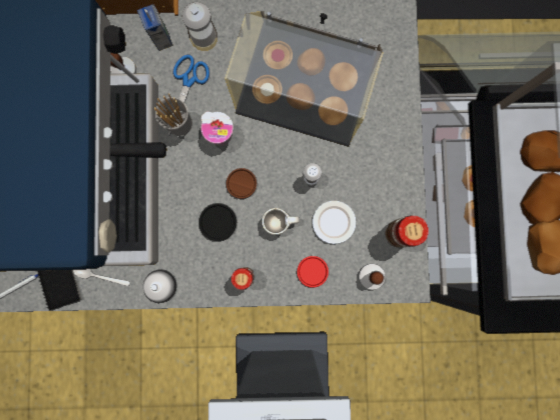

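View pics/scene0.png

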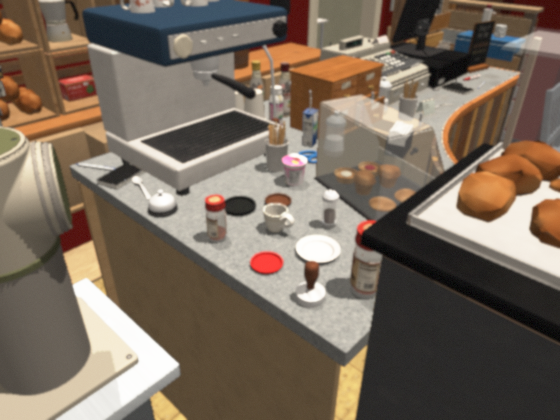

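The top view (+x is up, +y is left) shows:
- Shaker at (312,174), small jar at (242,279), tamper at (373,277), and cup at (275,222) with its handle to the right.
- Brown dish at (241,183), red dish at (312,271), black seat at (217,222), and saucer at (334,222).

The scene view agrees. The large jar at (410,232) in the top view is the look-alike.

```bash
python3 - <<'E'
from h import *
f=np.load('pics/top0.npz');p,d=f['p'],f['d'];C=cloud('top',d);Z=C[...,2]
f2=np.load('pics/scene0.npz');C2=cloud('scene',f2['d']);p2=f2['p']
def near(n,u,v,r,lo,hi):
    V,U=np.indices(d.shape);m=((U-u)**2+(V-v)**2<r*r)&(Z>lo)&(Z<hi)&(d>0)
    P=C[m]
    if len(P)<4: print(n,'few',len(P));return
    (cx,cy),R=cv2.minEnclosingCircle(P[:,:2].astype(np.float32))
    zz=Z[(U-u)**2+(V-v)**2<r*r]
    print(n,len(P),'circ',round(cx),round(cy),round(R,1),'mean',P.mean(0).round(),'med',np.median(P,0).round(),'zmax',zz.max().round())
near('shaker',312,174,16,75,110);near('jar',242,279,16,85,120);near('tamper',375,277,16,60,100);near('foot',372,277,18,10,32);near('cup',275,222,26,46,65);near('bell',158,286,20,10,70);near('tub',216,128,20,55,80);near('bigjar',410,232,25,100,200)
for n,u,v,r in(('brown',241,183,20),('red',312,271,20),('seat',217,222,23),('saucer',334,222,26)): near(n,u,v,r,7,16)
hsv=cv2.cvtColor(p,cv2.COLOR_RGB2HSV);H,S,V=cv2.split(hsv)
gray=(S<60)
def col(n,m,u,v,r,z):
    m=(m*255).astype(np.uint8);k=np.zeros_like(m);cv2.circle(k,(u,v),r,255,-1);m&=k
    cs=cv2.findContours(m,0,2)[0];c=max(cs,key=cv2.contourArea);(x,y),R=cv2.minEnclosingCircle(c);M=cv2.moments(c)
    a=M['m10']/M['m00'],M['m01']/M['m00']
    print(n,'px',round(x,1),round(y,1),round(R,1),'cent',np.round(a,1),'world',ray('top',x,y,z).round(1),ray('top',*a,z).round(1))
red=((H<8)|(H>172))&(S>150)&(V>90)
col('red',red,312,271,24,10);col('jarcap',red,242,279,18,106)
col('brown',(S>90)&(H<20)&(V<140),241,183,24,10);col('seat',V<50,217,222,28,12)
col('saucer',V>170,334,222,30,12);col('cup',(V>150)&(S<70),275,222,26,55)
col('shaker',(V>150),312,172,12,94); col('tamp',(S>80)&(V<130),375,278,14,90);col('tampfoot',V>150,372,277,18,26)
print(np.median(Z[150:300,190:420]).round(1))
a=cv2.resize(p[150:310,180:440],None,fx=3,fy=3);b=cv2.resize(p2[170:320,180:400],None,fx=3,fy=3)
save('crop',a)
save('crop2',b)
E
```

```text
shaker 260 circ 654 -86 19.6 mean [652. -85.  89.] med [652. -85.  89.] zmax 1162.0
jar 367 circ 428 68 22.3 mean [429.  68. 105.] med [429.  68. 106.] zmax 1162.0
tamper 165 circ 423 -218 14.5 mean [ 423. -216.   83.] med [ 424. -216.   84.] zmax 1162.0
foot 361 circ 422 -219 29.5 mean [ 424. -213.   20.] med [ 426. -210.   20.] zmax 1162.0
cup 226 circ 550 -14 39.8 mean [552. -15.  53.] med [553. -22.  53.] zmax 1162.0
bell 766 circ 411 264 36.7 mean [412. 259.  34.] med [413. 259.  35.] zmax 1162.0
tub 823 circ 764 125 39.8 mean [762. 123.  69.] med [762. 124.  69.] zmax 1162.0
bigjar 869 circ 519 -283 31.9 mean [ 518. -278.  144.] med [ 519. -278.  148.] zmax 1162.0
brown 170 circ 643 75 35.9 mean [644.  74.   9.] med [646.  74.   9.] zmax 1162.0
red 209 circ 437 -85 35.7 mean [437. -86.   9.] med [438. -87.   9.] zmax 1162.0
seat 328 circ 555 131 43.9 mean [553. 130.  11.] med [550. 131.  11.] zmax 1162.0
saucer 681 circ 549 -137 49.4 mean [ 549. -138.   10.] med [ 549. -138.   10.] zmax 1162.0
red px 312.2 271.3 15.5 cent [312.2 271.3] world [436.6 -83.6  10. ] [436.6 -83.6  10. ]
jarcap px 241.5 278.2 10.7 cent [241.6 278.3] world [428.6  69.2 106. ] [428.3  69.1 106. ]
brown px 240.9 183.0 15.2 cent [240.9 183.1] world [642.8  75.9  10. ] [642.5  75.8  10. ]
seat px 217.3 222.1 18.6 cent [217.2 222. ] world [553.3 131.   12. ] [553.4 131.1  12. ]
saucer px 334.0 221.6 21.8 cent [334.  221.6] world [ 548.6 -136.5   12. ] [ 548.7 -136.5   12. ]
cup px 279.4 217.8 18.8 cent [276.9 220.1] world [556.9 -12.   55. ] [551.9  -6.2  55. ]
shaker px 313.0 170.0 9.2 cent [312.8 170.7] world [655.3 -86.4  94. ] [653.9 -86.   94. ]
tamp px 376.0 277.5 6.5 cent [376.  277.5] world [ 423.3 -213.8   90. ] [ 423.3 -213.9   90. ]
tampfoot px 372.2 274.2 12.8 cent [370.4 269.4] world [ 427.7 -217.2   26. ] [ 438.6 -213.5   26. ]
0.2
```

View pics/crop.png

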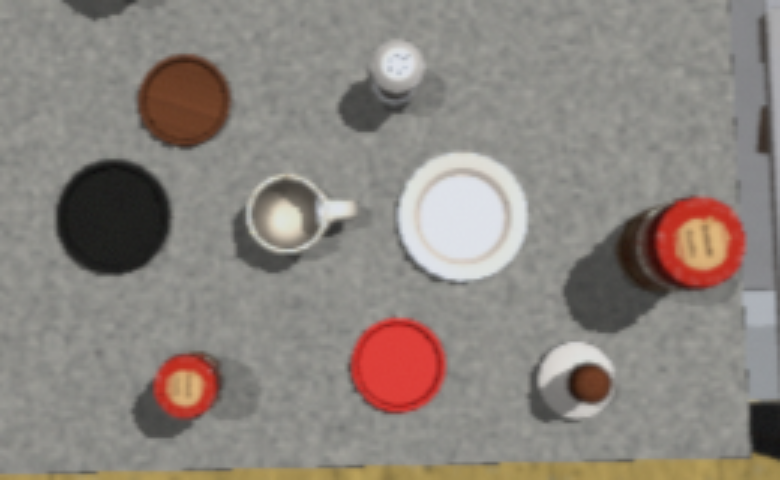

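View pics/crop2.png

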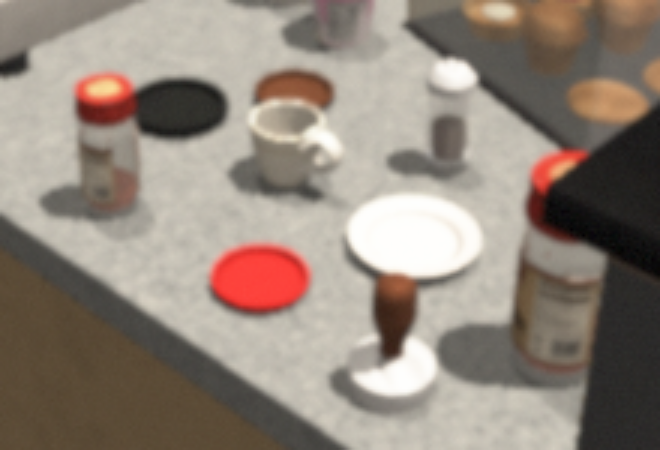

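The crops confirm it. The shaker holds brown powder and stands right of the dishes. The cup bowl is centred at about (275,221), with its handle along -y. The small jar and the tamper stand free.

First I move out to clear the machine, keeping the present yaw of about 72°.

```bash
cat >> h.py <<'E'
from scipy.spatial.transform import Rotation as Ro
def go(name,x,y,z,yaw=None):
    s=read_state();w,a,b,c=s['orientation'];R=Ro.from_quat([a,b,c,w]).as_matrix()
    now=np.degrees(np.arctan2(R[1,1],R[0,1])); d=np.array([x,y,z])-s['tool_pos']
    print(name,'tcp',s['tool_pos'].round(1),'yaw',now.round(1),'tilt',R[:2,2].round(3),'tool shift',(R.T@d).round(1),'rz',None if yaw is None else np.radians(now-yaw).round(3),'w',round(s['width'],1),'F',s['wrist_force'].round(1),'t',round(s['time_s'],1))
E
python3 -m creep '[[1,-30,-35,0,0,0,0],[1,-30,-35,0,0,0,0],[1,-30,-35,0,0,0,0],[1,-30,-35,0,0,0,0],[1,-30,-35,0,0,0,0]]'
python3 -m creep '[[1,-30,-35,0,0,0,0],[1,-30,-35,0,0,0,0],[1,-30,-35,0,0,0,0],[1,-30,-35,0,0,0,0],[1,-30,-35,0,0,0,0]]'
python3 - <<'E'
from h import *
import workcell
print([k for k in dir(workcell) if k[0]!='_'],getattr(workcell,'grip_point_offset',None))
f=np.load('pics/top0.npz');p,d=f['p'],f['d'];C=cloud('top',d);V,U=np.indices(d.shape)
def fit(n,m):  # circle fit on boundary points
    P=C[m][:,:2]; h=cv2.convexHull(P.astype(np.float32))[:,0]; A=np.c_[2*h,np.ones(len(h))]; s=np.linalg.lstsq(A,(h**2).sum(1),rcond=None)[0]
    print(n,s[:2].round(1),np.sqrt(s[2]+s[0]**2+s[1]**2).round(1))
Z=C[...,2];near=lambda u,v,r:((U-u)**2+(V-v)**2<r*r)
fit('cuprim',near(275,221,15)&(Z>50)&(Z<60)); fit('shaker',near(312,172,14)&(Z>75)&(Z<100)); fit('tamp',near(376,277,12)&(Z>70)&(Z<100))
go('above shaker',652,-86,218)
E
```

```text
time_s: 0.6
tool_pos: [274.6, 355.6, 218.1]
orientation: [-0.0, 0.157, 0.988, -0.0]
wrist_force: [0.6, 0.0, -0.3]
width: 93.1
finger_force: 0.0
time_s: 1.1
tool_pos: [362.9, 142.7, 218.5]
orientation: [0.0, 0.157, 0.988, 0.0]
wrist_force: [1.0, 1.1, -0.3]
width: 93.1
finger_force: 0.0
['Unreachable', 'calibration', 'grab_frame', 'grip_point_offset', 'job_done', 'read_state'] 18.8
cuprim [550.9  -3.8] 29.3
shaker [653.5 -85.9] 19.2
tamp [ 423.  -217.9] 14.0
above shaker tcp [362.9 142.7 218.5] yaw 71.9 tilt [0. 0.] tool shift [-345.8 -127.7    0.5] rz None w 93.1 F [ 1.   1.1 -0.3] t 1.1
```

```bash

python3 -m creep '[[1,-43,-16,0,0,0,0],[1,-43,-16,0,0,0,0],[1,-43,-16,0,0,0,0],[1,-43,-16,0,0,0,0]]' >/dev/null
python3 -m creep '[[1,-43,-16,0,0,0,0],[1,-43,-16,0,0,0,0],[1,-43,-16,0,0,0,0],[1,-45,-16,0,0,0,0],[1,0,0,0,0,0,0]]'
python3 - <<'E'
from h import *
go('shaker',653,-86,27)
p,d=grab_frame('scene');save('scene1',p)
E
```

```text
time_s: 2.0
tool_pos: [653.5, -88.4, 213.7]
orientation: [-0.003, 0.159, 0.987, -0.0]
wrist_force: [-0.9, 0.8, -1.0]
width: 93.0
finger_force: 0.0
shaker tcp [653.5 -88.4 213.7] yaw 71.7 tilt [-0.006  0.   ] tool shift [  0.2   2.5 186.7] rz None w 93.0 F [-0.9  0.8 -1. ] t 2.0
```

View pics/scene1.png

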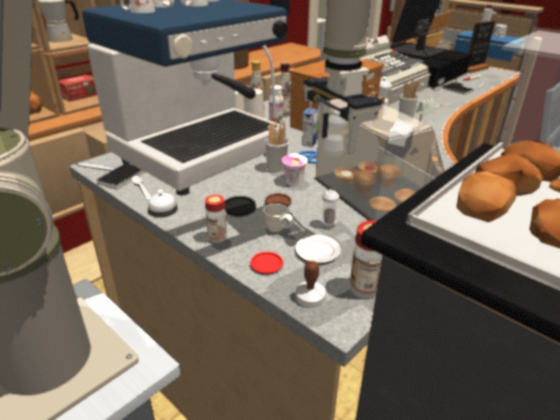

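The gripper hangs at about (355,100) in the scene view, open and above the shaker at (330,205), with the way down clear. I'll descend and grip.

```bash

python3 -m creep '[[1,0,2.5,30,0,0,0],[1,0,0,40,0,0,0],[1,0,0,40,0,0,0],[1,0,0,40,0,0,0],[1,0,0,32,0,0,0]]' 
python3 -m creep '[[1,0,0,5,0,0,0],[1,0,0,0,0,0,0],[0.35,0,0,0,0,0,0],[0.3,0,0,0,0,0,0],[0.3,0,0,0,0,0,0]]' 20
python3 -m creep '[[0.3,0,0,0,0,0,0],[0.3,0,0,0,0,0,0],[0.3,0,0,0,0,0,0],[0.3,0,0,0,0,0,0],[0.3,0,0,0,0,0,0]]' 20
```

```text
time_s: 2.55
tool_pos: [650.9, -80.9, 34.7]
orientation: [-0.001, 0.157, 0.988, 0.0]
wrist_force: [0.0, -0.1, -0.1]
width: 92.7
finger_force: 0.0
time_s: 3.05
tool_pos: [654.2, -82.5, 34.1]
orientation: [0.002, 0.157, 0.988, -0.0]
wrist_force: [-0.5, -0.5, 0.2]
width: 73.4
finger_force: 0.0
time_s: 3.55
tool_pos: [652.7, -82.5, 31.7]
orientation: [-0.0, 0.157, 0.988, -0.0]
wrist_force: [-0.7, -1.3, 0.4]
width: 39.1
finger_force: 19.8
```

```bash

python3 -m creep '[[0.3,0,0,-20,0,0,0],[0.3,0,0,-30,0,0,0],[0.3,0,0,-40,0,0,0],[0.3,0,0,-40,0,0,0],[0.3,14,37,0,0,0,0]]' 
python3 -m creep '[[0.3,14,37,0,0,0,0],[0.3,14,37,0,0,0,0],[0.3,14,37,0,0,0,0],[0.3,0,0,0,0,0,0.14],[0.3,0,0,0,0,0,0.14]]' 
python3 -m creep '[[0.3,0,0,0,0,0,0.14],[0.3,0,0,0,0,0,0.14],[0.3,0,0,0,0,0,0.14],[0.3,0,0,0,0,0,0.14],[0.3,0,0,0,0,0,0.14]]'
python3 -m creep '[[0.3,0,0,0,0,0,0.14],[0.3,0,0,0,0,0,0.13],[0.3,0,0,0,0,0,0],[0.3,0,0,0,0,0,0]]'
python3 - <<'E'
from h import *
p,d=grab_frame('top');save('top1',p)
go('brown',643,75,100,0)
E
```

```text
time_s: 4.05
tool_pos: [655.0, -47.0, 169.6]
orientation: [0.006, 0.16, 0.987, -0.001]
wrist_force: [1.0, 0.7, 0.2]
width: 39.3
finger_force: 19.7
time_s: 4.55
tool_pos: [645.0, 77.7, 161.2]
orientation: [-0.0, 0.295, 0.956, -0.0]
wrist_force: [-0.8, -0.2, -1.3]
width: 39.4
finger_force: 19.7
time_s: 5.05
tool_pos: [645.1, 75.9, 161.2]
orientation: [-0.0, 0.606, 0.796, -0.0]
wrist_force: [-0.0, -0.1, -1.3]
width: 38.9
finger_force: 19.7
time_s: 5.45
tool_pos: [645.3, 75.9, 161.3]
orientation: [-0.0, 0.704, 0.71, -0.0]
wrist_force: [0.3, -0.3, -1.2]
width: 39.1
finger_force: 19.7
brown tcp [645.3  75.8 161.4] yaw 0.5 tilt [-0.  0.] tool shift [-0.8 -2.3 61.4] rz 0.009 w 39.0 F [-0.2  0.2 -1.6] t 5.5
```

View pics/top1.png

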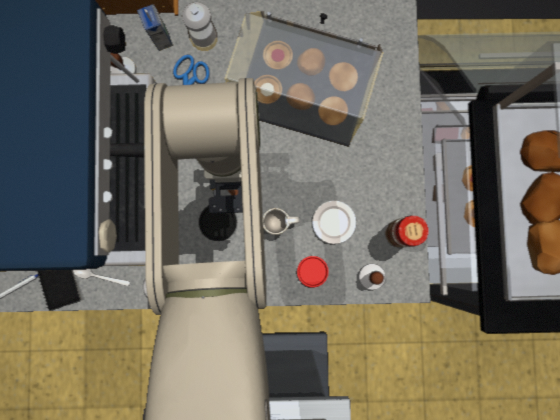

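The wrist and gripper are over the brown dish at (241,183). The saucer, cup, bell and tub look untouched. I'll lower the shaker.

```bash

python3 -m creep '[[0.3,-1,-2,30,0,0,0],[0.3,0,0,35,0,0,0],[0.3,0,0,30,0,0,0],[0.3,0,0,15,0,0,0],[0.3,0,0,5,0,0,0]]' 
python3 -m creep '[[0.3,0,0,2,0,0,0],[0.3,0,0,2,0,0,0],[0.3,0,0,1,0,0,0],[0.3,0,0,0,0,0,0]]'
python3 - <<'E'
from h import *
p,d=grab_frame('scene');save('scene2',cv2.resize(p[120:280,200:420],None,fx=3,fy=3))
go('brown',643,75,35,0)
E
```

```text
time_s: 6.0
tool_pos: [641.9, 74.8, 44.3]
orientation: [-0.001, 0.705, 0.709, -0.001]
wrist_force: [-0.3, 1.0, -0.3]
width: 39.1
finger_force: 19.7
time_s: 6.4
tool_pos: [644.2, 74.8, 42.8]
orientation: [0.001, 0.705, 0.709, 0.001]
wrist_force: [0.7, -0.4, -0.8]
width: 39.1
finger_force: 19.7
brown tcp [644.1  74.8  42.7] yaw 0.3 tilt [0.002 0.   ] tool shift [ 0.2 -1.1  7.7] rz 0.005 w 39.1 F [-0.4 -0.5 -0.1] t 6.5
```

View pics/scene2.png

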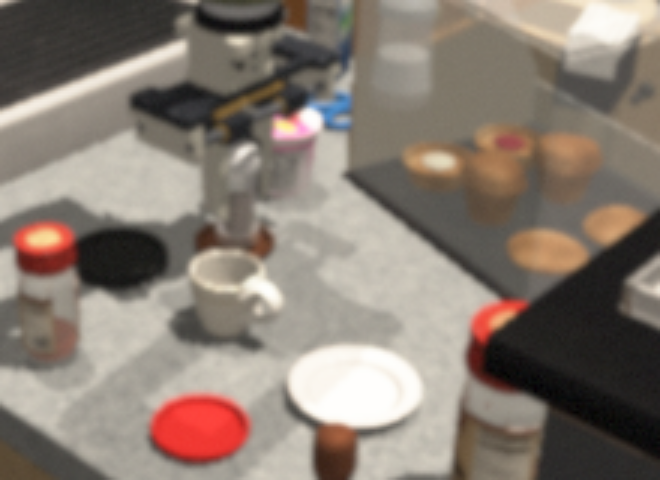

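The shaker hangs over the brown dish, at about (240,220) in the crop. I'll lower slowly until it touches.

```bash

python3 -m creep '[[0.3,0,0,2,0,0,0],[0.3,0,0,2,0,0,0],[0.3,0,0,0,0,0,0]]' 
python3 -m creep '[[0.3,0,0,1.5,0,0,0],[0.3,0,0,0,0,0,0]]'
python3 -m creep '[[0.3,0,0,1.5,0,0,0],[0.3,0,0,0,0,0,0]]'
```

```text
time_s: 6.75
tool_pos: [643.1, 74.8, 37.2]
orientation: [-0.0, 0.705, 0.709, -0.0]
wrist_force: [0.1, 0.0, -0.5]
width: 39.7
finger_force: 19.7
time_s: 6.95
tool_pos: [643.2, 74.8, 35.8]
orientation: [-0.0, 0.705, 0.709, -0.0]
wrist_force: [-0.6, 0.3, -1.3]
width: 39.3
finger_force: 19.7
time_s: 7.15
tool_pos: [643.6, 74.8, 35.6]
orientation: [0.0, 0.705, 0.709, 0.0]
wrist_force: [-3.3, -0.3, 6.4]
width: 39.4
finger_force: 19.9
```

It is seated on the dish floor. I'll release, lift, and go over the jar.

```bash

python3 -m creep '[[0.6,0,0,0,0,0,0],[0.75,0,0,0,0,0,0],[0.75,0,0,0,0,0,0],[0.75,0,0,0,0,0,0],[0.75,0,0,0,0,0,0]]' 
python3 -m creep '[[0.75,0,0,-15,0,0,0],[0.75,0,0,-35,0,0,0],[0.75,0,0,-40,0,0,0],[0.75,0,0,-40,0,0,0],[0.75,0,0,-40,0,0,0]]'
python3 -m creep '[[0.9,-1.5,-43,0,0,0,0],[0.9,-1.5,-43,0,0,0,0],[0.9,-1.5,-43,0,0,0,0],[0.9,-1.5,-43,0,0,0,0],[0.9,-1.5,-43,0,0,0,0]]'
python3 -m creep '[[0.9,0,0,0,0,0,0],[0.9,0,0,0,0,0,0]]'
python3 - <<'E'
from h import *
p,d=grab_frame('top');C=cloud('top',d);save('top2',p)
m=(C[...,2]>75)&(C[...,2]<100)&(abs(C[...,0]-643)<45)&(abs(C[...,1]-75)<45);print('shaker',m.sum(),C[m].mean(0).round(1) if m.any() else 0)
go('jar',428.5,68.5,36,0)
E
```

```text
time_s: 7.65
tool_pos: [643.4, 74.8, 34.5]
orientation: [-0.0, 0.705, 0.709, -0.0]
wrist_force: [-1.0, 0.2, -0.1]
width: 68.8
finger_force: 0.0
time_s: 8.15
tool_pos: [643.4, 74.8, 207.7]
orientation: [0.0, 0.705, 0.709, 0.0]
wrist_force: [0.8, 0.1, 0.8]
width: 69.8
finger_force: 0.0
time_s: 8.65
tool_pos: [427.0, 66.2, 205.6]
orientation: [0.0, 0.705, 0.709, 0.001]
wrist_force: [-0.8, 0.3, 0.4]
width: 83.5
finger_force: 0.0
time_s: 8.85
tool_pos: [428.5, 66.3, 206.2]
orientation: [0.001, 0.705, 0.709, 0.001]
wrist_force: [0.8, 0.4, -0.0]
width: 83.7
finger_force: 0.0
shaker 260 [643.5  71.3  92.6]
jar tcp [429.4  66.2 206.2] yaw 0.3 tilt [0.003 0.   ] tool shift [  2.3  -1.4 170.2] rz 0.005 w 83.9 F [ 0.  -0.1 -0.3] t 8.9
```

View pics/top2.png

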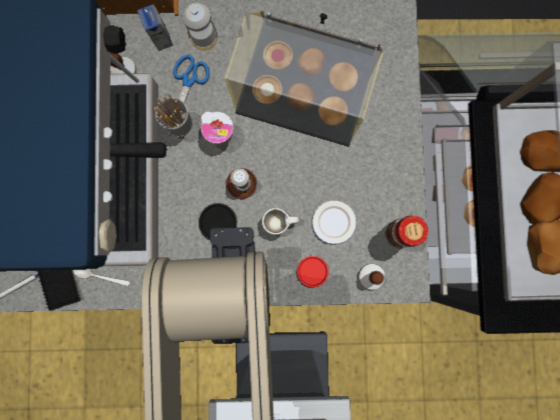

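The shaker stands upright in the brown dish at (239,180), about 4 mm off centre and inside the rim. Now the jar.

```bash

python3 -m creep '[[0.9,2,-1,35,0,0,0],[0.9,0,0,45,0,0,0],[0.9,0,0,45,0,0,0],[0.9,0,0,35,0,0,0],[0.9,0,0,10,0,0,0]]' 
python3 -m creep '[[0.35,0,0,0,0,0,0],[0.3,0,0,0,0,0,0],[0.3,0,0,0,0,0,0],[0.3,0,0,0,0,0,0],[0.3,0,0,0,0,0,0]]' 20
python3 -m creep '[[0.3,0,0,0,0,0,0],[0.3,0,0,0,0,0,0],[0.3,0,0,0,0,0,0]]' 20
python3 -c "
from h import *
go('lift+red',436.8,-85,206)"
```

```text
time_s: 9.4
tool_pos: [425.3, 68.0, 30.8]
orientation: [-0.002, 0.705, 0.709, -0.002]
wrist_force: [-0.9, 0.0, 0.3]
width: 83.5
finger_force: 0.0
time_s: 9.9
tool_pos: [428.6, 68.2, 35.9]
orientation: [0.001, 0.705, 0.709, 0.001]
wrist_force: [-0.1, 0.1, -0.3]
width: 48.4
finger_force: 0.0
time_s: 10.2
tool_pos: [428.3, 68.2, 35.6]
orientation: [0.001, 0.705, 0.709, 0.001]
wrist_force: [0.2, 0.8, 5.5]
width: 44.1
finger_force: 20.0
lift+red tcp [428.3  68.2  35.6] yaw 0.3 tilt [0.002 0.   ] tool shift [-153.3    8.  -170.4] rz None w 44.1 F [0.2 0.8 5.5] t 10.2
```

```bash

python3 -m creep '[[0.3,0,0,-20,0,0,0],[0.3,0,0,-30,0,0,0],[0.3,0,0,-40,0,0,0],[0.3,0,0,-30,0,0,0],[0.3,-30,2,0,0,0,0]]' 
python3 -m creep '[[0.3,-40,2,0,0,0,0],[0.3,-40,2,0,0,0,0],[0.3,-35,2,0,0,0,0],[0.3,-8,0,0,0,0,0],[0.3,0,0,0,0,0,0]]' 
python3 -m creep '[[0.3,0,0,20,0,0,0],[0.3,0,0,35,0,0,0],[0.3,0,0,30,0,0,0],[0.3,0,0,15,0,0,0],[0.3,0,0,5,0,0,0]]' 
python3 -m creep '[[0.3,0,0,2,0,0,0],[0.3,0,0,0,0,0,0],[0.3,0,0,0,0,0,0]]' 
python3 -c "
from h import *
go('red',436.8,-85,39.6)
p,d=grab_frame('scene');save('scene3',cv2.resize(p[120:320,180:400],None,fx=3,fy=3))"
```

```text
time_s: 10.7
tool_pos: [432.4, 39.9, 159.7]
orientation: [0.002, 0.704, 0.71, 0.003]
wrist_force: [0.9, -0.3, -1.3]
width: 43.5
finger_force: 20.0
time_s: 11.2
tool_pos: [435.9, -85.6, 154.3]
orientation: [-0.0, 0.706, 0.708, -0.0]
wrist_force: [0.3, 1.0, -1.9]
width: 44.3
finger_force: 20.0
time_s: 11.7
tool_pos: [434.3, -82.7, 47.3]
orientation: [-0.002, 0.705, 0.709, -0.001]
wrist_force: [-0.9, 0.8, -0.2]
width: 43.9
finger_force: 20.0
time_s: 12.0
tool_pos: [437.2, -84.8, 48.9]
orientation: [0.001, 0.705, 0.709, 0.0]
wrist_force: [-0.3, 0.4, -0.4]
width: 43.5
finger_force: 20.0
red tcp [437.2 -84.8  48.9] yaw 0.3 tilt [ 0.002 -0.001] tool shift [-0.2 -0.5  9.3] rz None w 43.5 F [-0.3  0.4 -0.4] t 12.0
```

View pics/scene3.png

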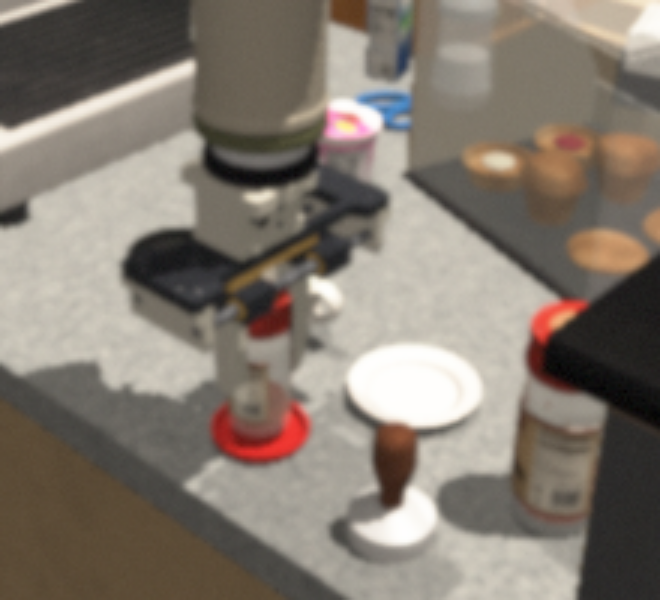

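The jar hangs just above the red dish at (262,425), centred. I'll lower it to contact.

```bash

python3 -m creep '[[0.3,0,0,3,0,0,0],[0.3,0,0,3,0,0,0],[0.3,0,0,1.5,0,0,0],[0.3,0,0,0,0,0,0]]' 
python3 -m creep '[[0.3,0,0,1,0,0,0],[0.3,0,0,0,0,0,0]]'
python3 -m creep '[[0.3,0,0,1,0,0,0],[0.3,0,0,0,0,0,0]]'
```

```text
time_s: 12.45
tool_pos: [436.0, -84.7, 39.8]
orientation: [-0.0, 0.705, 0.709, -0.0]
wrist_force: [-0.1, -0.5, -1.1]
width: 43.7
finger_force: 20.0
time_s: 12.65
tool_pos: [436.3, -84.9, 39.6]
orientation: [0.0, 0.705, 0.709, -0.0]
wrist_force: [-3.1, -0.4, 5.0]
width: 44.1
finger_force: 20.0
time_s: 12.85
tool_pos: [436.8, -85.1, 39.5]
orientation: [0.0, 0.705, 0.709, 0.0]
wrist_force: [-6.1, 0.7, 12.4]
width: 44.0
finger_force: 20.0
```

```bash

python3 -m creep '[[0.6,0,0,0,0,0,0],[0.75,0,0,0,0,0,0],[0.75,0,0,0,0,0,0],[0.75,0,0,0,0,0,0],[0.75,0,0,0,0,0,0]]' 
python3 -m creep '[[0.75,0,0,-15,0,0,0],[0.75,0,0,-35,0,0,0],[0.75,0,0,-40,0,0,0],[0.75,0,0,-40,0,0,0],[0.75,0,0,-37,0,0,0]]' >/dev/null
python3 -m creep '[[0.75,-44,-4,0,0,0,0],[0.75,-44,-4,0,0,0,0],[0.75,-43,-4,0,0,0,0],[0.75,0,0,0,0,0,-0.14],[0.75,0,0,0,0,0,-0.14]]'
python3 -m creep '[[0.75,0,0,0,0,0,-0.14],[0.75,0,0,0,0,0,-0.14],[0.75,0,0,0,0,0,-0.14],[0.75,0,0,0,0,0,-0.14],[0.75,0,0,0,0,0,-0.14]]'
python3 -m creep '[[0.75,0,0,0,0,0,-0.14],[0.75,0,0,0,0,0,-0.14],[0.75,0,0,0,0,0,0],[0.75,0,0,0,0,0,0]]'
python3 - <<'E'
from h import *
p,d=grab_frame('top');C=cloud('top',d);save('top3',p)
m=(C[...,2]>85)&(C[...,2]<130)&(abs(C[...,0]-437)<45)&(abs(C[...,1]+85)<45);print('jar',m.sum(),C[m].mean(0).round(1) if m.any() else 0)
go('tamper',423,-216.5,47,72)
E
```

```text
time_s: 13.35
tool_pos: [436.1, -84.7, 38.0]
orientation: [-0.0, 0.705, 0.709, -0.0]
wrist_force: [0.2, 0.3, 0.1]
width: 69.2
finger_force: 0.0
time_s: 14.35
tool_pos: [424.4, -217.2, 204.8]
orientation: [-0.0, 0.598, 0.801, -0.0]
wrist_force: [0.4, 0.0, -0.2]
width: 69.8
finger_force: 0.0
time_s: 14.85
tool_pos: [424.8, -215.8, 205.0]
orientation: [-0.0, 0.286, 0.958, 0.0]
wrist_force: [-1.0, -0.0, -0.0]
width: 69.6
finger_force: 0.0
time_s: 15.25
tool_pos: [424.8, -215.8, 205.0]
orientation: [-0.0, 0.154, 0.988, 0.0]
wrist_force: [-0.2, 0.4, 0.1]
width: 69.8
finger_force: 0.0
jar 368 [436.6 -83.3 109.1]
tamper tcp [ 424.9 -215.8  205.1] yaw 72.2 tilt [-0.  0.] tool shift [  1.5  -1.3 158.1] rz 0.004 w 69.7 F [-0.2 -0.2 -0.2] t 15.3
```

View pics/top3.png

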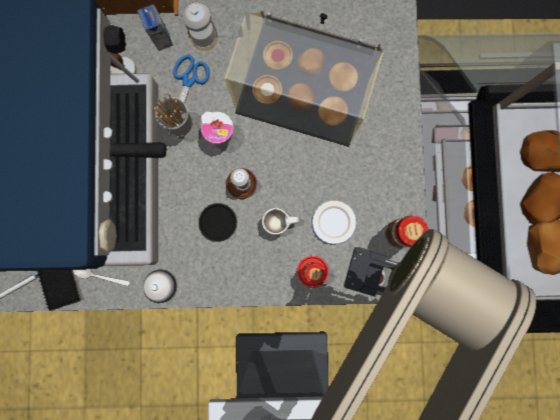

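The jar is upright and centred in the red dish at (312,271). The wrist lies near the black oven on the right, so I'll check the clearance before descending.

```bash
python3 - <<'E'
from h import *
f=np.load('pics/top0.npz');C0=cloud('top',f['d']);p,d=grab_frame('top');C=cloud('top',d)
for u,v in((425,200),(425,290),(450,240),(478,200),(478,300),(490,310),(530,320)): print('bg',u,v,C0[v,u].round())
for u,v in((440,250),(480,280),(520,300),(530,310),(510,350),(480,380),(450,415)): print('now',u,v,C[v,u].round())
E
```

```text
bg 425 200 [ 595. -351.   -1.]
bg 425 290 [ 388. -341.   -1.]
bg 450 240 [ 499. -373.   93.]
bg 478 200 [ 565. -367.  274.]
bg 478 300 [ 370. -433.   73.]
bg 490 310 [ 372. -375.  280.]
bg 530 320 [ 354. -441.  282.]
now 440 250 [ 476. -187.  624.]
now 480 280 [ 444. -228.  623.]
now 520 300 [ 422. -269.  623.]
now 530 310 [ 412. -277.  627.]
now 510 350 [ 372. -252.  631.]
now 480 380 [ 343. -218.  634.]
now 450 415 [ 303. -192.  615.]
```

The oven starts at y = -367 and the arm reaches only to y = -280, so it is clear. I'll grip the tamper.

```bash

python3 -m creep '[[0.75,1.5,-1,30,0,0,0],[0.75,0,0,40,0,0,0],[0.75,0,0,40,0,0,0],[0.75,0,0,35,0,0,0],[0.75,0,0,13,0,0,0]]' 
python3 -m creep '[[0.3,0,0,0,0,0,0],[0.15,0,0,0,0,0,0],[0.1,0,0,0,0,0,0],[0.1,0,0,0,0,0,0],[0.1,0,0,0,0,0,0]]' 40
python3 -m creep '[[0.1,0,0,0,0,0,0],[0.1,0,0,0,0,0,0],[0.1,0,0,0,0,0,0],[0.1,0,0,0,0,0,0],[0.1,0,0,0,0,0,0]]' 40
python3 -m creep '[[0.1,0,0,-10,0,0,0],[0.1,0,0,-20,0,0,0],[0.1,0,0,-20,0,0,0],[0.1,0,0,0,0,0,0],[0.1,0,0,0,0,0,0]]' 40
python3 - <<'E'
from h import *
p,d=grab_frame('scene');save('scene4',cv2.resize(p[140:320,240:460],None,fx=3,fy=3))
go('x',554,131,220,0)
E
```

```text
time_s: 15.85
tool_pos: [420.7, -214.7, 43.4]
orientation: [-0.003, 0.153, 0.988, 0.001]
wrist_force: [-0.6, 0.3, 0.2]
width: 69.9
finger_force: 0.0
time_s: 16.35
tool_pos: [424.0, -216.9, 48.5]
orientation: [0.001, 0.152, 0.988, -0.0]
wrist_force: [-1.6, -0.2, -1.4]
width: 33.9
finger_force: 0.0
time_s: 16.85
tool_pos: [423.7, -216.7, 47.9]
orientation: [0.001, 0.152, 0.988, -0.0]
wrist_force: [-0.4, -0.0, 6.2]
width: 27.8
finger_force: 40.0
time_s: 17.35
tool_pos: [423.1, -216.2, 96.9]
orientation: [0.0, 0.152, 0.988, -0.0]
wrist_force: [0.5, 0.8, -3.1]
width: 27.6
finger_force: 40.0
x tcp [ 422.5 -215.9   96.1] yaw 72.5 tilt [-0.001  0.001] tool shift [ -20.8  370.4 -123.8] rz 1.265 w 27.4 F [ 0.5 -0.3 -2.7] t 17.4
```

View pics/scene4.png

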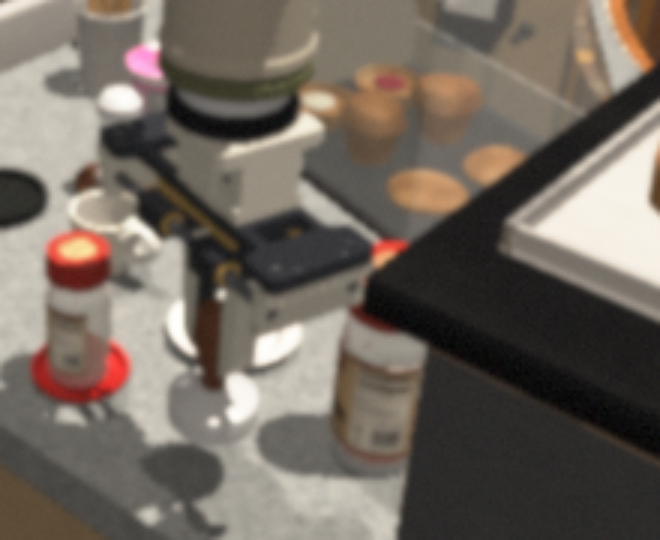

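The tamper is held straight in the jaws at (215,330), lifted clear. I'll lift more, turn, and carry it to the seat.

```bash

python3 -m creep '[[0.1,0,0,-25,0,0,0],[0.1,0,0,-40,0,0,0],[0.1,0,0,-40,0,0,0],[0.1,0,0,0,0,0,0.13],[0.1,0,0,0,0,0,0.14]]' >/dev/null
python3 -m creep '[[0.1,0,0,0,0,0,0.14],[0.1,0,0,0,0,0,0.14],[0.1,0,0,0,0,0,0.14],[0.1,0,0,0,0,0,0.14],[0.1,0,0,0,0,0,0.14]]' >/dev/null
python3 -m creep '[[0.1,0,0,0,0,0,0.14],[0.1,0,0,0,0,0,0.14],[0.1,20,8,0,0,0,0],[0.1,35,13,0,0,0,0],[0.1,35,13,0,0,0,0]]'
python3 -m creep '[[0.1,35,13,0,0,0,0],[0.1,35,13,0,0,0,0],[0.1,35,13,0,0,0,0],[0.1,35,13,0,0,0,0],[0.1,35,13,0,0,0,0]]'
python3 -m creep '[[0.1,35,13,0,0,0,0],[0.1,30,13,0,0,0,0],[0.1,15,6,0,0,0,0],[0.1,0,0,0,0,0,0],[0.1,0,0,0,0,0,0]]'
python3 - <<'E'
from h import *
go('seat',554,131,60,0)
E
```

```text
time_s: 18.9
tool_pos: [455.1, -124.8, 200.2]
orientation: [-0.001, 0.702, 0.712, -0.001]
wrist_force: [0.3, -1.4, -2.9]
width: 27.7
finger_force: 40.0
time_s: 19.4
tool_pos: [517.5, 51.7, 200.2]
orientation: [-0.001, 0.702, 0.712, -0.001]
wrist_force: [0.7, -1.2, -2.9]
width: 27.7
finger_force: 40.0
time_s: 19.9
tool_pos: [548.2, 130.1, 200.8]
orientation: [-0.001, 0.702, 0.713, -0.001]
wrist_force: [-0.4, -0.0, -2.5]
width: 27.4
finger_force: 40.0
seat tcp [548.2 130.1 200.8] yaw 0.9 tilt [-0.002 -0.001] tool shift [  0.9   6.1 140.8] rz 0.016 w 27.4 F [-0.4 -0.  -2.5] t 19.9
```

```bash

python3 -m creep '[[0.1,1,6,25,0,0,0],[0.1,0,0,35,0,0,0],[0.1,0,0,35,0,0,0],[0.1,0,0,30,0,0,0],[0.1,0,0,14,0,0,0]]' 
python3 -m creep '[[0.1,0,0,2,0,0,0],[0.1,0,0,0,0,0,0],[0.1,0,0,0,0,0,0]]' 
python3 - <<'E'
from h import *
p,d=grab_frame('scene');save('scene5',cv2.resize(p[120:300,160:380],None,fx=3,fy=3))
go('seat',554,131,52,0)
E
```

```text
time_s: 20.4
tool_pos: [552.2, 129.8, 59.5]
orientation: [-0.002, 0.702, 0.712, -0.002]
wrist_force: [-1.1, 0.3, -2.9]
width: 28.0
finger_force: 40.0
time_s: 20.7
tool_pos: [556.6, 131.6, 63.4]
orientation: [0.001, 0.702, 0.712, 0.001]
wrist_force: [0.5, 0.1, -1.8]
width: 27.9
finger_force: 40.0
seat tcp [556.6 131.8  63.4] yaw 0.9 tilt [0.004 0.   ] tool shift [-0.8 -2.7 11.4] rz 0.015 w 27.9 F [ 1.4  0.3 -2. ] t 20.8
```

View pics/scene5.png

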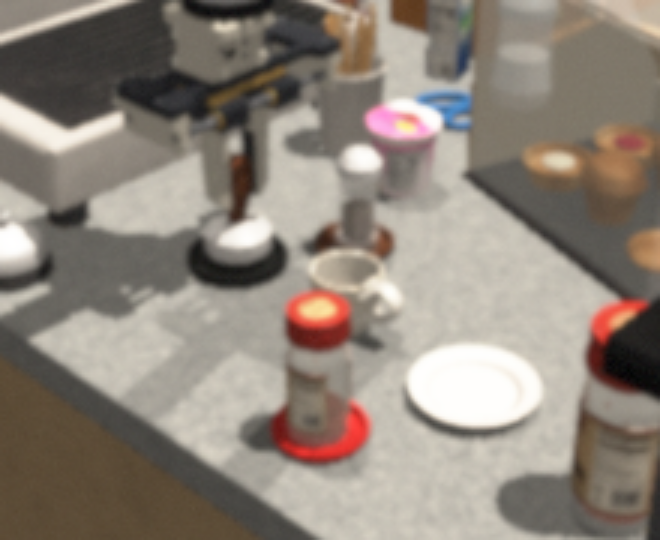

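The tamper hangs over the black seat at (238,245). The shaker and jar sit well in their dishes. I'll lower to contact.

```bash

python3 -m creep '[[0.1,-0.5,-2,4,0,0,0],[0.1,0,0,4,0,0,0],[0.1,0,0,1.5,0,0,0],[0.1,0,0,0,0,0,0]]' 
python3 -m creep '[[0.1,0,0,1,0,0,0],[0.1,0,0,0,0,0,0]]'
python3 -m creep '[[0.1,0,0,1,0,0,0],[0.1,0,0,0,0,0,0]]'
```

```text
time_s: 21.15
tool_pos: [553.0, 131.3, 52.0]
orientation: [0.0, 0.702, 0.712, 0.0]
wrist_force: [-1.2, 0.3, 1.7]
width: 28.3
finger_force: 40.0
time_s: 21.35
tool_pos: [553.2, 131.4, 51.9]
orientation: [0.0, 0.702, 0.712, 0.0]
wrist_force: [-5.8, -0.1, 9.5]
width: 27.9
finger_force: 40.0
time_s: 21.55
tool_pos: [553.3, 131.4, 51.9]
orientation: [0.0, 0.702, 0.712, 0.0]
wrist_force: [-9.6, -1.4, 17.7]
width: 27.7
finger_force: 40.0
```

```bash

python3 -m creep '[[0.5,0,0,0,0,0,0],[0.6,0,0,0,0,0,0],[0.6,0,0,0,0,0,0],[0.6,0,0,0,0,0,0],[0.6,0,0,0,0,0,0]]' 
python3 -m creep '[[0.6,0,0,-15,0,0,0],[0.6,0,0,-35,0,0,0],[0.6,0,0,-40,0,0,0],[0.6,0,0,-40,0,0,0],[0.6,0,0,-20,0,0,0]]'
python3 -m creep '[[1,-35,-1,0,0,0,0],[1,-40,-1,0,0,0,0],[1,-40,-1,0,0,0,0],[1,-20,0,0,0,0,0],[1,0,0,0,0,0,0]]'
python3 -m creep '[[1,0,0,0,0,0,0],[1,0,0,0,0,0,0]]'
python3 - <<'E'
from h import *
go('cup',550.5,-3.5,19,1)
p,d=grab_frame('top');save('top4',p);C=cloud('top',d)
m=(C[...,2]>65)&(C[...,2]<110)&(abs(C[...,0]-554)<45)&(abs(C[...,1]-131)<40);print('tamper',m.sum(),C[m].mean(0).round(1) if m.any() else 0)
E
```

```text
time_s: 22.05
tool_pos: [552.9, 131.2, 49.4]
orientation: [-0.0, 0.702, 0.712, -0.0]
wrist_force: [0.0, 0.6, 0.5]
width: 55.2
finger_force: 0.0
time_s: 22.55
tool_pos: [554.8, 131.5, 205.5]
orientation: [0.002, 0.702, 0.712, 0.003]
wrist_force: [0.1, -0.2, 1.0]
width: 55.9
finger_force: 0.0
time_s: 23.05
tool_pos: [552.1, -6.5, 200.9]
orientation: [0.001, 0.703, 0.711, 0.0]
wrist_force: [-0.2, 0.1, 0.8]
width: 90.3
finger_force: 0.0
time_s: 23.25
tool_pos: [552.1, -2.9, 200.1]
orientation: [0.0, 0.702, 0.713, 0.0]
wrist_force: [-0.2, -0.7, 0.1]
width: 92.7
finger_force: 0.0
cup tcp [552.1  -2.9 200.1] yaw 0.9 tilt [0. 0.] tool shift [ -0.6  -1.7 181.1] rz -0.002 w 92.7 F [-0.2 -0.7  0.1] t 23.2
tamper 0 0
```

View pics/top4.png

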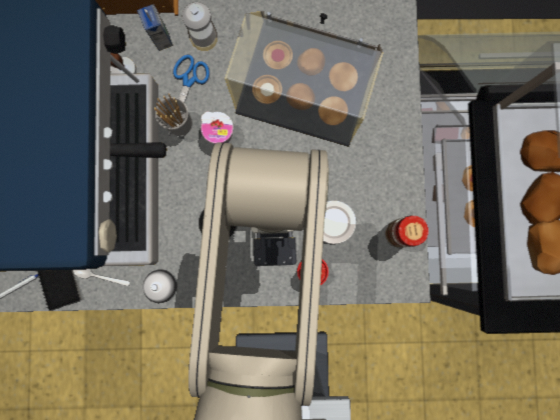

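The gripper is over the cup and the arm hides the seat, so I'll check the tamper later. Bell (158,286) and tub (216,128) are unmoved. Next is the cup.

```bash

python3 -m creep '[[1,-0.5,-1.5,35,0,0,0],[1,0,0,45,0,0,0],[1,0,0,45,0,0,0],[1,0,0,40,0,0,0],[1,0,0,16,0,0,0]]' 
python3 -m creep '[[1,0,0,0,0,0,0],[0.5,0,0,0,0,0,0],[0.4,0,0,0,0,0,0],[0.4,0,0,0,0,0,0],[0.4,0,0,0,0,0,0]]' 20
python3 -m creep '[[0.4,0,0,0,0,0,0],[0.4,0,0,0,0,0,0],[0.4,0,0,0,0,0,0],[0.4,0,0,0,0,0,0]]' 20
python3 -m creep '[[0.4,0,0,-10,0,0,0],[0.4,0,0,-20,0,0,0],[0.4,0,0,-20,0,0,0],[0.4,0,0,-20,0,0,0],[0.4,0,0,0,0,0,0]]' 20
python3 - <<'E'
from h import *
go('saucer',548.7,-137,89,30)
p,d=grab_frame('scene');save('scene6',cv2.resize(p[120:300,160:380],None,fx=3,fy=3))
E
```

```text
time_s: 23.8
tool_pos: [546.9, -2.8, 13.8]
orientation: [-0.003, 0.701, 0.713, -0.002]
wrist_force: [0.8, -0.0, -1.2]
width: 93.0
finger_force: 0.0
time_s: 24.3
tool_pos: [551.6, -4.4, 20.1]
orientation: [0.001, 0.702, 0.712, 0.001]
wrist_force: [-0.6, -0.4, -0.5]
width: 65.4
finger_force: 0.0
time_s: 24.7
tool_pos: [551.1, -4.5, 19.4]
orientation: [0.0, 0.702, 0.712, 0.0]
wrist_force: [-2.1, 0.1, 6.1]
width: 56.7
finger_force: 20.0
time_s: 25.2
tool_pos: [552.7, -4.6, 92.1]
orientation: [0.002, 0.702, 0.712, 0.002]
wrist_force: [0.7, -0.5, -0.7]
width: 56.8
finger_force: 20.0
saucer tcp [552.7  -4.6  92.1] yaw 0.9 tilt [ 0.005 -0.001] tool shift [-132.3   -6.     3.1] rz -0.509 w 56.8 F [ 0.7 -0.5 -0.7] t 25.2
```

View pics/scene6.png

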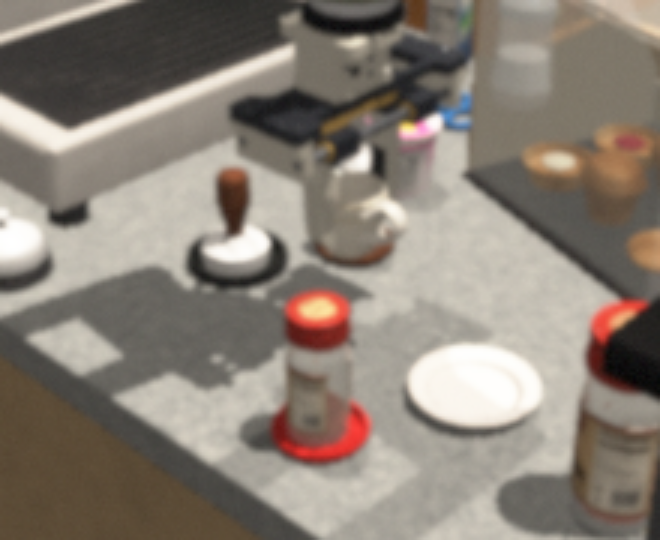

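The tamper sits flat in the black seat at (237,255) and the cup is held upright. I'll carry it to the saucer and turn 30° so the gripper body keeps clear of the red-capped jar.

```bash

python3 -m creep '[[0.4,-20,-1,0,0,0,0],[0.4,-35,-1,0,0,0,0],[0.4,-35,-1,0,0,0,0],[0.4,-30,-1,0,0,0,0],[0.4,-12,0,0,0,0,0]]' 
python3 -m creep '[[0.4,0,0,0,0,0,-0.13],[0.4,0,0,0,0,0,-0.13],[0.4,0,0,0,0,0,-0.13],[0.4,0,0,0,0,0,-0.12],[0.4,0,0,0,0,0,0]]' 
python3 -m creep '[[0.4,0,0,15,0,0,0],[0.4,0,0,20,0,0,0],[0.4,0,0,15,0,0,0],[0.4,0,0,0,0,0,0],[0.4,0,0,0,0,0,0]]' 
python3 - <<'E'
from h import *
go('saucer',548.7,-137,24,30)
p,d=grab_frame('scene');save('scene7',cv2.resize(p[150:330,220:440],None,fx=3,fy=3))
E
```

```text
time_s: 25.75
tool_pos: [547.2, -138.6, 86.9]
orientation: [-0.001, 0.703, 0.712, -0.001]
wrist_force: [0.3, 1.2, -1.2]
width: 56.5
finger_force: 20.0
time_s: 26.25
tool_pos: [547.7, -135.6, 87.3]
orientation: [-0.001, 0.498, 0.867, -0.0]
wrist_force: [-0.2, -0.6, -1.7]
width: 56.8
finger_force: 20.0
time_s: 26.75
tool_pos: [547.8, -136.1, 37.8]
orientation: [-0.001, 0.5, 0.866, -0.0]
wrist_force: [-0.9, 0.3, -1.5]
width: 57.0
finger_force: 20.0
saucer tcp [ 547.8 -136.1   37.8] yaw 30.0 tilt [-0.002  0.001] tool shift [-1.2  0.3 13.8] rz 0.0 w 57.0 F [-0.9  0.3 -1.5] t 26.8
```

View pics/scene7.png

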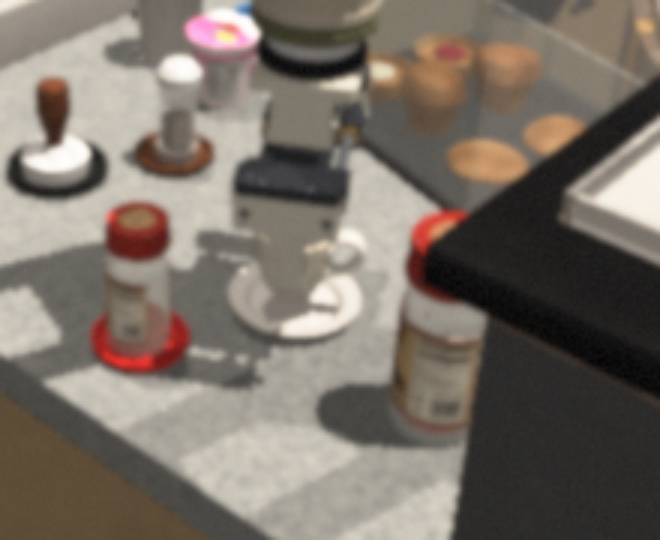

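The cup is centred over the saucer at (295,300), clear of both jars. I'll lower it to contact.

```bash

python3 -m creep '[[0.4,-1,0.5,6,0,0,0],[0.4,0,0,5,0,0,0],[0.4,0,0,1.5,0,0,0],[0.4,0,0,0,0,0,0]]' 
python3 -m creep '[[0.4,0,0,1,0,0,0],[0.4,0,0,0,0,0,0]]'
python3 -m creep '[[0.4,0,0,1,0,0,0],[0.4,0,0,0,0,0,0]]'
```

```text
time_s: 27.2
tool_pos: [549.1, -137.0, 25.8]
orientation: [-0.0, 0.499, 0.866, -0.0]
wrist_force: [-0.0, 1.0, -1.1]
width: 56.3
finger_force: 20.0
time_s: 27.4
tool_pos: [549.5, -137.1, 25.2]
orientation: [0.0, 0.499, 0.866, 0.0]
wrist_force: [-0.5, 0.2, -0.9]
width: 56.6
finger_force: 20.0
time_s: 27.6
tool_pos: [549.4, -137.0, 24.1]
orientation: [-0.0, 0.499, 0.866, 0.0]
wrist_force: [0.2, -0.7, -1.4]
width: 56.2
finger_force: 20.0
```

```bash

python3 -m creep '[[0.4,0,0,1,0,0,0],[0.4,0,0,0,0,0,0]]'
python3 -m creep '[[0.4,0,0,0.5,0,0,0],[0.4,0,0,0,0,0,0]]'
```

```text
time_s: 27.8
tool_pos: [549.6, -137.2, 23.5]
orientation: [0.0, 0.499, 0.866, -0.0]
wrist_force: [-0.2, -0.3, 1.3]
width: 56.8
finger_force: 20.0
time_s: 28.0
tool_pos: [549.8, -137.4, 23.5]
orientation: [0.0, 0.499, 0.866, -0.0]
wrist_force: [-2.4, -1.0, 5.1]
width: 56.6
finger_force: 20.0
```

```bash

python3 -m creep '[[0.7,0,0,0,0,0,0],[0.85,0,0,0,0,0,0],[0.85,0,0,0,0,0,0],[0.85,0,0,0,0,0,0],[0.85,0,0,0,0,0,0]]' 
python3 -m creep '[[0.85,0,0,-15,0,0,0],[0.85,0,0,-40,0,0,0],[0.85,0,0,-45,0,0,0],[0.85,0,0,-45,0,0,0],[0.85,0,0,-45,0,0,0]]'
python3 -m creep '[[0.85,18,-32,0,0,0,0],[0.85,18,-32,0,0,0,0],[0.85,18,-32,0,0,0,0],[0.85,18,-32,0,0,0,0],[0.85,0,0,0,0,0,0]]'
python3 - <<'E'
from h import *
p,d=grab_frame('top');p2,d2=grab_frame('scene');C=cloud('top',d)
save('final',np.vstack([cv2.resize(p[100:310,130:440],(800,300*1))[:, :],cv2.resize(p2[130:320,150:450],(800,300))]))
for n,x,y,lo,hi,r in(('shaker',643,75,78,110,35),('jar',437,-85,85,125,35),('tamper',554,131,70,105,35),('cup',549,-137,50,70,60),('bell',412,260,10,70,50),('tub',762,123,55,80,50)):
    m=(C[...,2]>lo)&(C[...,2]<hi)&(abs(C[...,0]-x)<r)&(abs(C[...,1]-y)<r)
    print(n,m.sum(),C[m].mean(0).round(1) if m.any() else 0, np.ptp(C[m][:,2]).round(1) if m.any() else 0)
go('end',0,0,0)
E
```

```text
time_s: 28.5
tool_pos: [549.4, -137.0, 22.5]
orientation: [-0.0, 0.499, 0.866, -0.0]
wrist_force: [-0.5, 0.4, 1.6]
width: 78.9
finger_force: 0.0
time_s: 29.0
tool_pos: [549.2, -137.0, 215.8]
orientation: [0.001, 0.499, 0.866, 0.0]
wrist_force: [1.0, -0.9, 0.0]
width: 79.4
finger_force: 0.0
time_s: 29.5
tool_pos: [399.5, -138.7, 213.4]
orientation: [0.0, 0.5, 0.866, -0.0]
wrist_force: [0.3, 0.2, -0.4]
width: 78.9
finger_force: 0.0
shaker 263 [643.5  71.3  92.5] 22.3
jar 211 [432.7 -76.  109.1] 25.4
tamper 153 [552.  129.3  87.7] 28.1
cup 218 [ 554.8 -146.1   57.2] 11.9
bell 764 [412.4 259.5  34. ] 57.3
tub 831 [761.9 122.6  69.3] 20.5
end tcp [ 402.7 -139.1  214.1] yaw 30.0 tilt [ 0.003 -0.001] tool shift [ 322.5 -279.4  212.8] rz None w 79.3 F [ 0.6 -0.2  0.1] t 29.6
```

View pics/final.png

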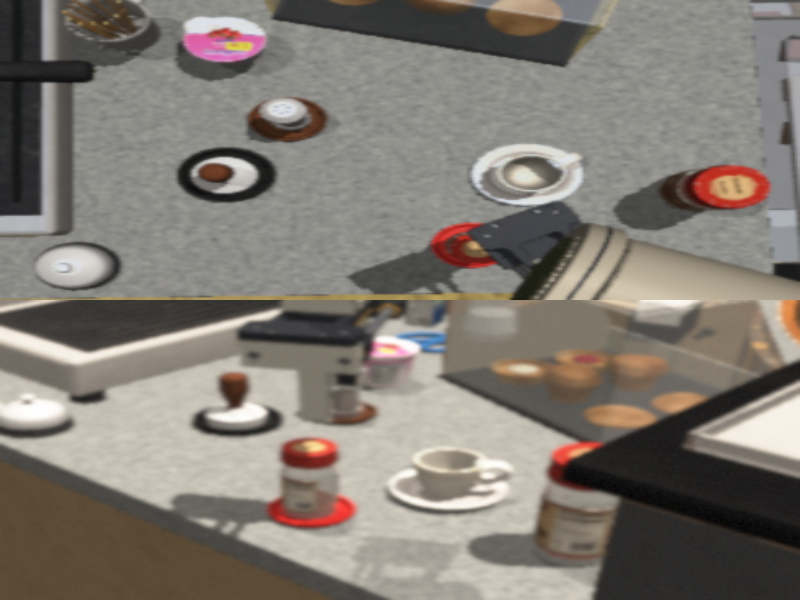

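All four things stand upright in their rests: tamper (225,175), shaker (287,115), jar (465,245) and cup (527,172). The bell and tub are where they were, so I'm handing the job in.

```bash
python3 -c "
from workcell import *
print(job_done())"
```

```text
the job is handed in; nothing more can be done
None
```

The shaker, red-capped jar, tamper and cup were placed in that order, upright in their own rests and let go; the bell and tub did not move, and the job was handed in at about 30 s of the 112 s allowed.

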